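# One paint block from the dispenser

### The job

Press the dispenser's plunger all the way down once and let it come up again, so that a single paint block slides out; then push that block sideways along the table with the fingers until it lies wholly on the square rubber mat. Do not pick the block up or tip it; keep the other blocks in the dispenser, and leave everything else on the table where it is.

Things in the scene. Friction and masses are not known exactly. Their poses are not given: they have to be found in the camera images.
- dispenser: Paint-block dispenser screwed to the table. Origin on the table under the middle of its upright magazine (square tube 55 x 55 mm, 56 mm high, open top); its x axis points to the plunger, away from the robot, z up. Behind the magazine (x 27 to 143 mm) a grey housing 66 mm wide, 52 mm high, the plunger on top; flanges 4 mm high reach 48 mm either side.
- mouth (a point): Middle of the outlet slot (47 mm wide, 20 mm high) at the foot of the magazine's clear front wall, at table level, 27 mm from the dispenser's origin towards its -x. The blocks come out here, towards the robot. The magazine holds a stack of three.
- plunger (a joint): Plunger travel, m: 0 up, 0.038 fully down. A spring (3 N at the top, 8 N at the bottom) returns it; pressing needs up to 15 N. A pusher bar in the magazine's foot moves 2.5 times as far: one full press slides the lowest block 93 mm out along the table, and the next drops down when the plunger is up again. Each further press ejects another.
- plunger_top (a point): Centre of the flat top of the plunger's black round knob (34 mm diameter, 14 mm thick), 75 mm along the dispenser's +x from its origin, 104 mm above the table when up and 66 mm when down. Moves with the plunger.
- block0: Lowest of the three alike earth-red paint blocks in the magazine, the one that comes out: 44 x 44 x 16 mm, about 36 g, origin at the centre of its underside, which stays on the table; x and y along its sides, z up. Once out, its centre is about 93 mm from the dispenser's origin, 65 mm in front of the magazine.
- block1: The second block from the bottom (the middle one), alike; origin at the centre of its underside, at first 16 mm up; it drops to the table inside the magazine after the press. Stays in the magazine.
- block2: The top block, alike; origin at the centre of its underside. Stays in the magazine.
- square_mat: Square dark rubber mat, 110 x 110 mm, inlaid in the table (1 mm, no step: things slide over it freely), origin at its centre on the table, x and y along its sides. To the left or the right of the dispenser's mouth. It cannot move.
- round_mat: Round dark rubber mat, 116 mm diameter, inlaid likewise, on the other side; the clay bell stands on it. Not the goal.
- clay_bell: Small white clay bell standing on the round mat, 48 mm wide at the foot, 55 mm high; origin under its centre. Leave it alone.
- tape: Cardboard-coloured roll of tape lying flat to the left of the magazine, 64 mm diameter, 20 mm high; origin under its centre. Leave it alone.
- glue_stick: White glue stick standing upright, 30 mm diameter, 85 mm high; origin under its centre. Leave it alone.
- paint_bottle: Clear capped paint bottle standing upright, 60 mm diameter, 150 mm high; origin under its centre. Leave it alone.
- mug: Blue mug, 76 mm diameter with a handle at its +y side, 85 mm high; origin under its centre. Leave it alone.
- bowl: Small terracotta bowl, 80 mm diameter, 35 mm high; origin under its centre. Leave it alone.
- brush: Brush lying on the table along its own x axis, 170 mm long. Leave it alone.
- block0_c0 (a point): Corner of the underside of block0, at (-22, -22) mm from its centre along its own x and y.
- block0_c1 (a point): Corner of the underside of block0, at (-22, +22) mm from its centre along its own x and y.
- block0_c2 (a point): Corner of the underside of block0, at (+22, +22) mm from its centre along its own x and y.
- block0_c3 (a point): Corner of the underside of block0, at (+22, -22) mm from its centre along its own x and y.
Not all that is in view belongs to the job. Of the things that look like the dispenser, the smaller one is meant. What is shaped like the block2 but white is not meant.

How it is judged (in metres and radians):
On the way, in this order (a step that is already met when the one before it is completed fails the run):
1. the plunger is pressed all the way down (34 mm or more of its 38 mm) (value of joint plunger above 0.034 m), for 0.05 s.
2. the plunger is up again and one block lies on the table in front of the magazine (value of joint plunger below 0.004 m and x of block0 in the frame of dispenser below -0.075 m and height (world z) of block0 below 0.004 m), for 0.1 s.
At the end, for the whole second after the job is handed in: The ejected block lies flat and still on the table with all four corners on the square mat (1 mm over its edge allowed), the plunger is up (within 4 mm), and the other two blocks are still stacked in the magazine (each within 12 mm of its middle), the second one down at the table (x of block0_c0 in the frame of square_mat between -0.056 and 0.056 m and y of block0_c0 in the frame of square_mat between -0.056 and 0.056 m and x of block0_c1 in the frame of square_mat between -0.056 and 0.056 m and y of block0_c1 in the frame of square_mat between -0.056 and 0.056 m and x of block0_c2 in the frame of square_mat between -0.056 and 0.056 m and y of block0_c2 in the frame of square_mat between -0.056 and 0.056 m and x of block0_c3 in the frame of square_mat between -0.056 and 0.056 m and y of block0_c3 in the frame of square_mat between -0.056 and 0.056 m and height (world z) of block0 below 0.004 m and angle between block0's own z axis and vertical below 0.1 rad and linear speed of block0 below 0.01 m/s and value of joint plunger below 0.004 m and height (world z) of block1 below 0.006 m and horizontal distance between each of block1, block2 and dispenser below 0.012 m); the robot touches nothing.
It fails at once if the ejected block is lifted more than 12 mm or tipped more than 20 degrees (height (world z) of block0 above 0.012 m or angle between block0's own z axis and vertical above 0.35 rad).
It fails at once if a second block is pushed 20 mm or more towards the outside (plunger pressed again), or a block is drawn up out of the stack (horizontal distance between any of block1, block2 and dispenser above 0.02 m or height (world z) of block1 above 0.028 m or height (world z) of block2 above 0.044 m).
It fails at once if something else on the table is moved by more than 25 mm or knocked over (distance of any of clay_bell, tape, glue_stick, paint_bottle, mug, bowl, brush from where it was at the start of the episode above 0.025 m or angle between any of clay_bell, tape, glue_stick, paint_bottle, mug, bowl's own z axis and vertical above 0.5 rad).
It also fails if it takes over 48 s, if anything falls off the work surface, if the arm or the gripper's body presses on something with over 40 N, if the wrist force passes 120 N, or if a joint passes its speed limit or range.

### The arm

A 6-joint arm with a two-finger parallel gripper is mounted at the origin on the work surface. World frame = base frame: x ahead of the robot, y to its left, z up, the work surface at z = 0. Lengths are in m, angles in degrees, forces in N, time in s.
With the tool pointing down it reaches from about 0.25 to 0.725 m from the base axis. Payload 9.7 kg.
Tool frame: the origin (TCP) lies midway between the tips of the shut fingers; the grasp point (between the pads) lies 19 mm behind it; z points along the fingers, y is the line along which they close (so a half turn about z gives the same grasp; the last joint's range is limited). The gripper opens to 85 mm and grips with 20 to 120 N. Pads are 22 mm wide; open, the fingers measure 114 mm over their backs; the gripper's body (76 mm by 85 mm) begins 54 mm behind the grasp point. The pads swing forward as they close: fully open they stand 13 mm farther back than shut.
Start: joints at [-68.698, 4.979, 10.078, 95.1, 0, 90], TCP at [0.2, -0.512, 0.231] pointing down, gripper open.
Joint ranges: [-179.16, 179.16], [-48.56, 103.87], [-65.8, 70.77], [-126.05, 130.52], [-82.76, 87.17], [-180, 180]. Speed limits (degrees/s): [127.2, 127.2, 147.25, 180, 180, 180].

### API

Orientations are given as [roll, pitch, yaw] about the fixed x, y, z axes, in that order (R = Rz(yaw) Ry(pitch) Rx(roll)).
In Python, from workcell import bot gives the robot as it stands.
- The arm moves only by the shell command python3 -m crank 'ROWS' [FORCE]. ROWS is JSON, a list of rows, each an object with "gripper": the finger opening in mm, from 0 to 85.4; "travel": the shift along the tool's x, y, z in mm, a list of three; "twist": the turn, a rotation vector about the tool's x, y, z in rad, a list of three. In form: [{"gripper": gripper, "travel": [tx, ty, tz], "twist": [rx, ry, rz]}, ...]. A call has 1 to 12 rows; each row shifts and turns the commanded pose from where the row before left it, along the tool's axes as they then stand; what a row does not reach is not made up. A row lasts 1/8 s, in which the tool goes at most 62.5 mm and 10.7 degrees, less where a joint would pass 70% of its speed; a pose out of reach is approached as far as the arm can. A call is refused whole if a number of a shift passes 62.5 or a number of a turn 0.188, either way. A call with a gripper value outside its range is refused whole. The fingers move at their own pace and stop on an object; FORCE is the grip in N (left out, the last holds). Time passes only in rows, so rows that do not move let the fingers close. It gives the time, the measured TCP pose, the force, the opening and the grip force at its end, in the units of the state.
- bot.get_obs(): the state, without advancing time (a new reading comes with each control period).
- bot.camera(name): name is "scene" or "top" or "wrist"; returns the picture (480x640x3 uint8, red, green, blue); there is no depth.
- bot.calibration(name): a dict with "vfov" (degrees; the focal length in pixels is half the picture's height over the tangent of half this angle, whatever the lens; pixels are square), "cx", "cy" (the principal point, pixels), "camera_from_world" (4x4, takes a point from world to camera coordinates). Camera axes: x right, y down, z forward; pixel columns grow to the right and rows downward; lengths in m; the calibration is good to about 2 mm. A picture is of the moment at which its call begins: read the wrist's pose just before it. calibration takes no time and is no camera call; for the wrist camera it gives the pose at the moment of the call.
- bot.job_done(): hands the job in; it is judged then, once.
The state is a dict: "time": time; "q": joint angles; "qd": joint speeds; "joint_efforts": joint torques, N m; "ee_pos": TCP position; "tcp_rot": TCP orientation; "wrist_force": force on the tool from outside, world axes, zero at the start; "torque": the same for the moment, N m; "opening": finger opening in m; "grasp_force": force on a finger pad.
Only numpy, scipy, OpenCV 4.12 (cv2) and the standard library are available. Lean on these libraries where they do the work, as an engineer would, in place of code of your own. Each camera call takes 0.05 s, during which the arm holds its last target. There are 200 camera calls.

## Working session

There is one attempt and no reset: what is moved stays moved. The work goes in short steps, Python scripts to look and compute and a shell command to move; the robot and the scene stay as the last step left them, time stands still between calls to the robot, and variables do not carry over. Pictures are saved under pics/ and viewed, at most 10 in all, crops included, and the job is handed in when it is done.

```bash
mkdir -p pics; cat > h.py <<'E'
import numpy as np,cv2
from workcell import bot
def ray(name,uv,z,cal=None):
    c=cal or bot.calibration(name); f=240/np.tan(np.radians(c["vfov"])/2)
    T=np.array(c["camera_from_world"]); R=T[:3,:3]; o=-R.T@T[:3,3]
    d=R.T@np.array([(uv[0]-c["cx"])/f,(uv[1]-c["cy"])/f,1]); return o+d*(z-o[2])/d[2]
def proj(name,p):
    c=bot.calibration(name); f=240/np.tan(np.radians(c["vfov"])/2)
    T=np.array(c["camera_from_world"]); q=T[:3,:3]@np.array(p)+T[:3,3]
    return np.array([c["cx"]+f*q[0]/q[2],c["cy"]+f*q[1]/q[2]])
def save(name,fn):
    im=bot.camera(name); cv2.imwrite("pics/"+fn,im[:,:,::-1]); return im
E
python3 - <<'E'
from h import *
for n in("top","scene"):
    save(n,n+"1.png"); c=bot.calibration(n); print(n,c)
print(bot.get_obs())
E
```

```text
top {'vfov': 46.11961564614731, 'cx': 323.0233749711944, 'cy': 234.7777489331061, 'camera_from_world': array([[ 0.0143648 , -0.99972817, -0.01836384, -0.02087273],
       [-0.99756845, -0.01307631, -0.06845581,  0.44782617],
       [ 0.06819707,  0.01930254, -0.99748512,  1.5031556 ],
       [ 0.        ,  0.        ,  0.        ,  1.        ]])}
scene {'vfov': 49.52696752020757, 'cx': 313.7934715214123, 'cy': 240.52695414739244, 'camera_from_world': array([[-1.92194947e-01,  9.81356712e-01,  3.25477638e-04,
         1.25124220e-01],
       [ 8.40538193e-01,  1.64787344e-01, -5.16082045e-01,
        -3.06079723e-01],
       [-5.06514214e-01, -9.89147849e-02, -8.56539092e-01,
         1.44291787e+00],
       [ 0.00000000e+00,  0.00000000e+00,  0.00000000e+00,
         1.00000000e+00]])}
{'time': 0.1, 'q': array([-6.86977658e+01,  5.00760048e+00,  1.00384334e+01,  9.50990330e+01,
        7.06785970e-04,  8.99997812e+01]), 'qd': array([-0.14857735, -0.00836829,  0.22392796,  0.08056928,  0.02331678,
        0.07729079]), 'joint_efforts': array([ 9.88869870e-04, -5.21562803e+01,  4.65650976e+01,  1.60376891e-02,
        5.69621227e-05,  3.68357291e-06]), 'ee_pos': array([ 0.19973673, -0.51222952,  0.23065228]), 'tcp_rot': array([-1.79931800e+02, -7.07045924e-04,  2.13024521e+01]), 'wrist_force': array([-0.16958239,  0.19898702, -0.47297496]), 'torque': array([ 0.03111391,  0.03199406, -0.0080103 ]), 'grasp_force': 0.0, 'opening': 0.08548062126738358}
```

View pics/top1.png

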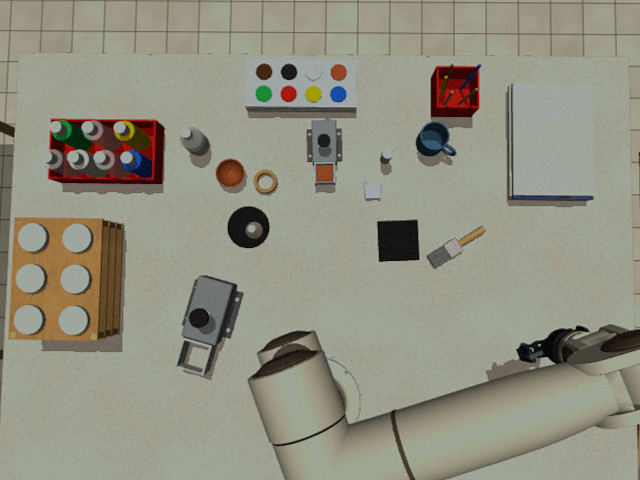

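View pics/scene1.png

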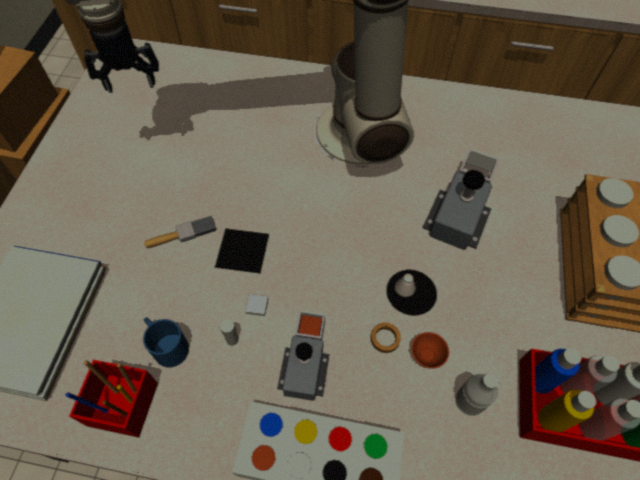

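The top view shows the small dispenser with its knob at about (324,141) and the red block at (325,173). The square mat is at (398,241), the white decoy block at (372,190), the glue stick at (387,156), and the tape at (265,181). The scene view agrees, with the knob at (304,351), the red block at (311,325) and the mat at (242,250).

```bash
python3 - <<'E'
from h import *
def blob(im,m,roi):
    x0,y0,x1,y1=roi; k=np.zeros(m.shape,np.uint8); k[y0:y1,x0:x1]=m[y0:y1,x0:x1]
    cs,_=cv2.findContours(k,cv2.RETR_EXTERNAL,cv2.CHAIN_APPROX_NONE); c=max(cs,key=cv2.contourArea)
    return c.reshape(-1,2),k
rois={"top":dict(red=(305,160,345,190),knob=(312,128,336,152),mat=(370,212,425,268),wh=(355,175,390,205)),
"scene":dict(red=(290,308,330,342),knob=(288,338,320,366),mat=(210,225,275,278),wh=(240,290,272,318))}
zz=dict(red=.048,knob=.104,mat=0,wh=.016)
for n in("top","scene"):
    im=cv2.imread(f"pics/{n}1.png").astype(int); b,g,r=im[...,0],im[...,1],im[...,2]; s=im.sum(2)
    M=dict(red=(r>g*1.7)&(r>80),knob=s<110,mat=s<110,wh=(b>=r-4)&(s>380))
    for k,m in M.items():
        c,_=blob(im,m.astype(np.uint8),rois[n][k]); 
        P=np.array([ray(n,u,zz[k])[:2] for u in c]); R=cv2.minAreaRect((P*1000).astype(np.float32))
        mo=cv2.moments(c); u=(mo['m10']/mo['m00'],mo['m01']/mo['m00'])
        print(n,k,np.round(u,1),np.round(R[0],1),np.round(R[1],1),round(R[2],1),"cent",np.round(ray(n,u,zz[k])[:2]*1000,1))
    # housing outline
    cv2.imwrite(f"pics/{n}c.png",cv2.resize(im[115:205,290:400].astype(np.uint8) if n=="top" else im[300:405,235:345].astype(np.uint8),None,fx=5,fy=5,interpolation=cv2.INTER_CUBIC))
a=cv2.imread("pics/topc.png");b=cv2.imread("pics/scenec.png");h=max(a.shape[0],b.shape[0])
o=np.zeros((h,a.shape[1]+b.shape[1],3),np.uint8);o[:a.shape[0],:a.shape[1]]=a;o[:b.shape[0],a.shape[1]:]=b
cv2.imwrite("pics/crop.png",cv2.resize(o,(800,int(h*800/o.shape[1]))))
E
```

```text
top red [324.5 172.5] [611.6 -16.9] [40.3 39.9] 0.8 cent [611.6 -16.9]
top knob [323.4 140.5] [684.3 -14.2] [28.6 28.3] 0.6 cent [684.4 -13.9]
top mat [397.8 240.5] [ 436.4 -217. ] [106.5 107.3] 2.6 cent [ 436.2 -217.3]
top wh [372.4 189.5] [ 574. -144.] [46.6 48.1] 4.8 cent [ 572.3 -146.5]
scene red [309.8 325. ] [608.1 -16.9] [40.1 42.8] 2.5 cent [608.5 -16.8]
scene knob [303.5 350.9] [685.2 -13.7] [32.1 29.2] 11.2 cent [685.1 -13.6]
scene mat [241.9 250.5] [ 433.7 -217.7] [106.3 105.7] 2.8 cent [ 435.2 -217.4]
scene wh [256.2 303.4] [ 568.8 -146.5] [40.9 38.8] 8.3 cent [ 568.9 -146.5]
```

View pics/crop.png

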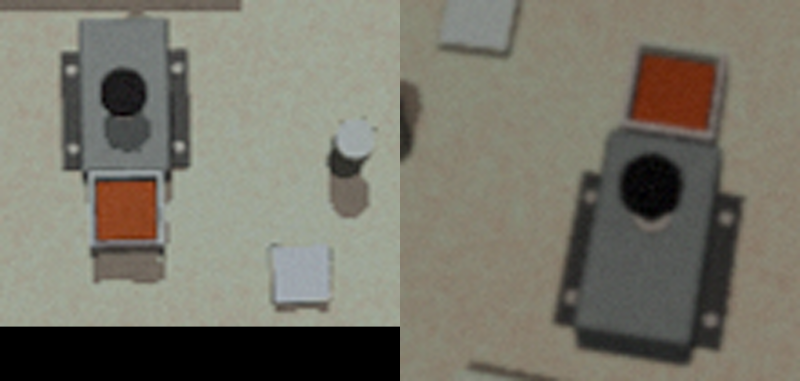

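```bash
python3 -m crank '[{"gripper":0,"travel":[52.7,-24,0],"twist":[0,0,0]},{"gripper":0,"travel":[52.7,-24,0],"twist":[0,0,0]},{"gripper":0,"travel":[52.7,-24,0],"twist":[0,0,0]},{"gripper":0,"travel":[52.7,-24,0],"twist":[0,0,0]},{"gripper":0,"travel":[52.7,-24,0],"twist":[0,0,0]},{"gripper":0,"travel":[52.7,-24,0],"twist":[0,0,0]},{"gripper":0,"travel":[52.7,-24,0],"twist":[0,0,0]},{"gripper":0,"travel":[52.7,-24,0],"twist":[0,0,0]},{"gripper":0,"travel":[52.7,-24,0],"twist":[0,0,0]},{"gripper":0,"travel":[52.7,-24,0],"twist":[0,0,0]},{"gripper":0,"travel":[52.7,-24,0],"twist":[0,0,0]},{"gripper":0,"travel":[52.7,-24,0],"twist":[0,0,0]}]' 30
python3 -m crank '[{"gripper":0,"travel":[0,0,0],"twist":[0,0,-0.1034]},{"gripper":0,"travel":[0,0,0],"twist":[0,0,-0.1034]},{"gripper":0,"travel":[0,0,0],"twist":[0,0,-0.1034]},{"gripper":0,"travel":[0,0,0],"twist":[0,0,-0.1034]},{"gripper":0,"travel":[0,0,0],"twist":[0,0,-0.1034]},{"gripper":0,"travel":[0,0,0],"twist":[0,0,-0.1034]},{"gripper":0,"travel":[0,0,0],"twist":[0,0,-0.1034]},{"gripper":0,"travel":[0,0,0],"twist":[0,0,-0.1034]},{"gripper":0,"travel":[0,0,0],"twist":[0,0,-0.1034]},{"gripper":0,"travel":[0,0,0],"twist":[0,0,-0.1034]},{"gripper":0,"travel":[0,0,0],"twist":[0,0,-0.1034]},{"gripper":0,"travel":[0,0,0],"twist":[0,0,-0.1034]}]'
```

```text
time: 1.6
ee_pos: [0.6854, -0.0128, 0.2309]
tcp_rot: [-180.0, 0.0, 21.3]
wrist_force: [1.5, 0.4, 1.0]
opening: 0.0
grasp_force: 0.0
time: 3.1
ee_pos: [0.6843, -0.0143, 0.2307]
tcp_rot: [-179.9, -0.0, 92.6]
wrist_force: [-0.9, 0.7, 0.4]
opening: -0.0001
grasp_force: 0.0
```

```bash
python3 -m crank '[{"gripper":0,"travel":[0,0,40],"twist":[0,0,0]},{"gripper":0,"travel":[0,0,40],"twist":[0,0,0]},{"gripper":0,"travel":[0,0,38],"twist":[0,0,0]},{"gripper":0,"travel":[0,0,5],"twist":[0,0,0]},{"gripper":0,"travel":[0,0,6],"twist":[0,0,0]},{"gripper":0,"travel":[0,0,6],"twist":[0,0,0]}]'
python3 -m crank '[{"gripper":0,"travel":[0,0,6],"twist":[0,0,0]},{"gripper":0,"travel":[0,0,6],"twist":[0,0,0]},{"gripper":0,"travel":[0,0,6],"twist":[0,0,0]},{"gripper":0,"travel":[0,0,6],"twist":[0,0,0]},{"gripper":0,"travel":[0,0,6],"twist":[0,0,0]},{"gripper":0,"travel":[0,0,0],"twist":[0,0,0]}]'
```

```text
time: 3.85
ee_pos: [0.6849, -0.0144, 0.0987]
tcp_rot: [179.9, 0.0, 92.4]
wrist_force: [-5.2, 0.0, 7.3]
opening: 0.0001
grasp_force: 3.9
time: 4.6
ee_pos: [0.685, -0.0144, 0.0688]
tcp_rot: [179.9, 0.0, 92.4]
wrist_force: [-4.2, -0.1, 7.2]
opening: -0.0005
grasp_force: 3.5
```

```bash
python3 -m crank '[{"gripper":0,"travel":[0,0,3],"twist":[0,0,0]},{"gripper":0,"travel":[0,0,3],"twist":[0,0,0]},{"gripper":0,"travel":[0,0,0],"twist":[0,0,0]},{"gripper":0,"travel":[0,0,0],"twist":[0,0,0]}]'
```

```text
time: 5.1
ee_pos: [0.6853, -0.0144, 0.066]
tcp_rot: [179.7, 0.0, 92.4]
wrist_force: [-11.3, 0.6, 22.1]
opening: -0.0002
grasp_force: 11.2
```

```bash
python3 -m crank '[{"gripper":0,"travel":[0,0,-8],"twist":[0,0,0]},{"gripper":0,"travel":[0,0,-8],"twist":[0,0,0]},{"gripper":0,"travel":[0,0,-8],"twist":[0,0,0]},{"gripper":0,"travel":[0,0,-8],"twist":[0,0,0]},{"gripper":0,"travel":[0,0,-8],"twist":[0,0,0]},{"gripper":0,"travel":[0,0,-12],"twist":[0,0,0]},{"gripper":0,"travel":[0,0,-30],"twist":[0,0,0]},{"gripper":0,"travel":[0,0,-40],"twist":[0,0,0]},{"gripper":0,"travel":[0,0,0],"twist":[0,0,0]}]'
python3 - <<'E'
from h import *
a=save("top","top2.png"); b=save("scene","scene2.png")
cv2.imwrite("pics/c2.png",np.hstack([cv2.resize(a[110:270,270:430],(400,400)),cv2.resize(b[240:400,230:390],(400,400))])[:,:,::-1])
E
```

```text
time: 6.22
ee_pos: [0.6856, -0.0144, 0.1867]
tcp_rot: [179.7, 0.0, 92.4]
wrist_force: [0.3, -0.9, -0.6]
opening: -0.0
grasp_force: 0.0
```

View pics/c2.png

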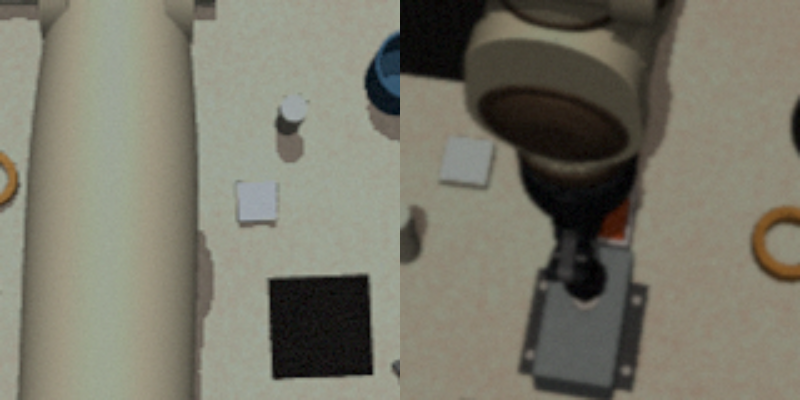

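```bash
python3 -m crank '[{"gripper":0,"travel":[38,-40,0],"twist":[0,0,0]},{"gripper":0,"travel":[38,-40,0],"twist":[0,0,0]},{"gripper":0,"travel":[38,-40,0],"twist":[0,0,0]},{"gripper":0,"travel":[38,-40,0],"twist":[0,0,0]},{"gripper":20,"travel":[0,0,0],"twist":[0,0,0]},{"gripper":20,"travel":[0,0,0],"twist":[0,0,0]}]'
python3 - <<'E'
from h import *
for n in("top","scene"):
    im=save(n,n+"3.png").astype(int); r,g=im[...,0],im[...,1]
    m=((r>g*1.7)&(r>70)).astype(np.uint8)
    for c in cv2.findContours(m,cv2.RETR_EXTERNAL,cv2.CHAIN_APPROX_NONE)[0]:
        if cv2.contourArea(c)<60: continue
        for z in(.016,.032):
            P=np.array([ray(n,u,z)[:2] for u in c.reshape(-1,2)])*1000
            if abs(P[:,1].mean()+20)<60 and 400<P[:,0].mean()<700: print(n,z,cv2.minAreaRect(P.astype(np.float32)),c.reshape(-1,2).mean(0))
a=cv2.imread("pics/top3.png")[110:270,270:430];b=cv2.imread("pics/scene3.png")[240:400,230:390]
cv2.imwrite("pics/c3.png",np.hstack([cv2.resize(a,(400,400)),cv2.resize(b,(400,400))]))
E
```

```text
time: 7.08
ee_pos: [0.5181, 0.1308, 0.1817]
tcp_rot: [-180.0, 0.0, 92.4]
wrist_force: [0.6, 0.5, -0.3]
opening: 0.0204
grasp_force: 0.0
top 0.016 ((516.5407104492188, -20.42469596862793), (40.786258697509766, 40.482261657714844), 0.8581756353378296) [325.06896552 209.39655172]
top 0.032 ((514.7224731445312, -20.674175262451172), (40.35517883300781, 40.05434799194336), 0.8581714034080505) [325.06896552 209.39655172]
top 0.016 ((615.9989624023438, -16.304285049438477), (38.353759765625, 40.79448699951172), 0.647610068321228) [324.5 173. ]
top 0.032 ((613.12939453125, -16.59731674194336), (37.94837951660156, 40.36326217651367), 0.647611677646637) [324.5 173. ]Traceback (most recent call last):
  File "<stdin>", line 8, in <module>
  File "h.py", line 4, in ray
    c=cal or bot.calibration(name); f=240/np.tan(np.radians(c["vfov"])/2)
             ~~~~~~~~~~~~~~~^^^^^^
ValueError: time passes only in moves, steps and waits
```

The top view puts the ejected block at (325,209), which is (0.5165,-0.020), as predicted. The next block has dropped inside the magazine. I'll lower the fingers on the block's +y side.

```bash
python3 -m crank '[{"gripper":20,"travel":[-43,-4,0],"twist":[0,0,0]},{"gripper":20,"travel":[-43,-4,0],"twist":[0,0,0]},{"gripper":20,"travel":[0,0,50],"twist":[0,0,0]},{"gripper":20,"travel":[0,0,50],"twist":[0,0,0]},{"gripper":20,"travel":[0,0,50],"twist":[0,0,0]},{"gripper":20,"travel":[0,0,16],"twist":[0,0,0]},{"gripper":20,"travel":[0,0,8],"twist":[0,0,0]},{"gripper":20,"travel":[0,0,0],"twist":[0,0,0]}]'
```

```text
time: 8.18
ee_pos: [0.5147, 0.0445, 0.0094]
tcp_rot: [179.9, -0.0, 92.4]
wrist_force: [0.3, 0.3, 0.4]
opening: 0.0196
grasp_force: 0.0
```

```bash
python3 -m crank '[{"gripper":20,"travel":[-10,0,4],"twist":[0,0,0]},{"gripper":20,"travel":[-10,0,0],"twist":[0,0,0]},{"gripper":20,"travel":[-8,0,0],"twist":[0,0,0]},{"gripper":20,"travel":[-8,0,0],"twist":[0,0,0]},{"gripper":20,"travel":[-10,0,0],"twist":[0,0,0]},{"gripper":20,"travel":[-10,0,0],"twist":[0,0,0]},{"gripper":20,"travel":[-10,0,0],"twist":[0,0,0]},{"gripper":20,"travel":[-10,0,0],"twist":[0,0,0]},{"gripper":20,"travel":[-10,0,0],"twist":[0,0,0]},{"gripper":20,"travel":[-10,0,0],"twist":[0,0,0]},{"gripper":20,"travel":[-10,0,0],"twist":[0,0,0]},{"gripper":20,"travel":[-10,0,0],"twist":[0,0,0]}]'
python3 -m crank '[{"gripper":20,"travel":[-10,0,0],"twist":[0,0,0]},{"gripper":20,"travel":[-10,0,0],"twist":[0,0,0]},{"gripper":20,"travel":[-10,0,0],"twist":[0,0,0]},{"gripper":20,"travel":[-10,0,0],"twist":[0,0,0]},{"gripper":20,"travel":[-10,0,0],"twist":[0,0,0]},{"gripper":20,"travel":[-10,0,0],"twist":[0,0,0]},{"gripper":20,"travel":[-10,0,0],"twist":[0,0,0]},{"gripper":20,"travel":[-10,0,0],"twist":[0,0,0]},{"gripper":20,"travel":[-10,0,0],"twist":[0,0,0]},{"gripper":20,"travel":[-8,0,0],"twist":[0,0,0]},{"gripper":20,"travel":[-6,0,0],"twist":[0,0,0]},{"gripper":20,"travel":[0,0,0],"twist":[0,0,0]}]'
python3 - <<'E'
from h import *
a=save("top","top4.png")[130:290,270:430]; b=save("scene","scene4.png")[200:360,180:340]
cv2.imwrite("pics/c4.png",np.hstack([cv2.resize(a,(400,400)),cv2.resize(b,(400,400))])[:,:,::-1])
E
```

```text
time: 9.68
ee_pos: [0.5186, -0.072, 0.0043]
tcp_rot: [-180.0, -0.0, 92.4]
wrist_force: [0.2, 0.3, 1.0]
opening: 0.0203
grasp_force: 0.3
time: 11.18
ee_pos: [0.5229, -0.1756, 0.0043]
tcp_rot: [-180.0, 0.0, 92.4]
wrist_force: [-0.4, -0.3, 0.0]
opening: 0.0198
grasp_force: 0.0
```

View pics/c4.png

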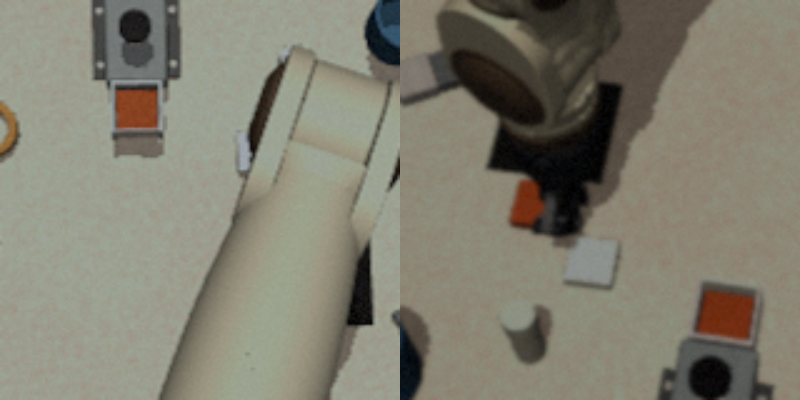

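The block sits flush on the -y side of the fingers, at about (528,203) in the right-hand crop. The stack is still in the magazine. I'll back off, lift and measure.

```bash
python3 -m crank '[{"gripper":20,"travel":[15,0,0],"twist":[0,0,0]},{"gripper":20,"travel":[0,0,-50],"twist":[0,0,0]},{"gripper":20,"travel":[0,0,-50],"twist":[0,0,0]},{"gripper":20,"travel":[50,0,0],"twist":[0,0,0]},{"gripper":20,"travel":[50,0,0],"twist":[0,0,0]},{"gripper":20,"travel":[50,0,0],"twist":[0,0,0]},{"gripper":20,"travel":[0,0,0],"twist":[0,0,0]},{"gripper":20,"travel":[0,0,0],"twist":[0,0,0]}]'
python3 - <<'E'
from h import *
for n in("top","scene"):
    im=save(n,n+"5.png").astype(int); cal=bot.calibration(n); r,g=im[...,0],im[...,1]
    m=((r>g*1.7)&(r>70)).astype(np.uint8)
    for c in cv2.findContours(m,cv2.RETR_EXTERNAL,cv2.CHAIN_APPROX_NONE)[0]:
        if cv2.contourArea(c)<60: continue
        P=np.array([ray(n,u,.016,cal)[:2] for u in c.reshape(-1,2)])*1000
        if abs(P[:,1].mean()+120)<160 and 400<P[:,0].mean()<700: print(n,cv2.minAreaRect(P.astype(np.float32)),c.reshape(-1,2).mean(0))
E
```

```text
time: 12.28
ee_pos: [0.5159, -0.0097, 0.1043]
tcp_rot: [180.0, 0.0, 92.5]
wrist_force: [0.3, -0.3, 0.3]
opening: 0.0199
grasp_force: 0.0
top ((524.2437133789062, -208.89271545410156), (40.651954650878906, 40.39116287231445), 0.6855013966560364) [395.22807018 207.22807018]
scene ((596.4977416992188, -19.131847381591797), (38.56148910522461, 43.72624588012695), 1.200251817703247) [309.7761194  325.56716418]
scene ((525.4884643554688, -207.51170349121094), (43.52743148803711, 42.68089294433594), 2.6534640789031982) [234.78461538 281.53846154]
```

```bash
python3 -m crank '[{"gripper":16,"travel":[-49.5,11.6,0],"twist":[0,0,0]},{"gripper":16,"travel":[-49.5,11.6,0],"twist":[0,0,0]},{"gripper":16,"travel":[-49.5,11.6,0],"twist":[0,0,0]},{"gripper":16,"travel":[-49.5,11.6,0],"twist":[0,0,0]},{"gripper":16,"travel":[0,0,0],"twist":[0,0,0]}]'
python3 -m crank '[{"gripper":16,"travel":[0,0,0],"twist":[0,0,0.1745]},{"gripper":16,"travel":[0,0,0],"twist":[0,0,0.1745]},{"gripper":16,"travel":[0,0,0],"twist":[0,0,0.1745]},{"gripper":16,"travel":[0,0,0],"twist":[0,0,0.1745]},{"gripper":16,"travel":[0,0,0],"twist":[0,0,0.1745]},{"gripper":16,"travel":[0,0,0],"twist":[0,0,0.1745]},{"gripper":16,"travel":[0,0,0],"twist":[0,0,0.1745]},{"gripper":16,"travel":[0,0,0],"twist":[0,0,0.1745]},{"gripper":16,"travel":[0,0,0],"twist":[0,0,0.1745]},{"gripper":16,"travel":[0,0,0],"twist":[0,0,0]}]'
python3 - <<'E'
from h import *
# glue stick position from earlier views: cap top centre (z=.085)
c=bot.calibration("top"); print(ray("top",(387.3,152.5),.085,c)*1000)
E
```

```text
time: 13.0
ee_pos: [0.5705, -0.2103, 0.1034]
tcp_rot: [-180.0, 0.0, 92.1]
wrist_force: [-1.0, 0.1, 0.3]
opening: 0.0159
grasp_force: 0.0
time: 14.25
ee_pos: [0.5703, -0.2063, 0.1043]
tcp_rot: [-180.0, 0.0, 2.4]
wrist_force: [0.1, 0.3, 0.5]
opening: 0.016
grasp_force: 0.0
[ 659.01056439 -179.45697082   85.        ]
```

```bash
python3 -m crank '[{"gripper":16,"travel":[4,0,40],"twist":[0,0,0]},{"gripper":16,"travel":[0,0,40],"twist":[0,0,0]},{"gripper":16,"travel":[0,0,14],"twist":[0,0,0]},{"gripper":16,"travel":[0,0,6],"twist":[0,0,0]},{"gripper":16,"travel":[0,0,0],"twist":[0,0,0]}]'
python3 -m crank '[{"gripper":16,"travel":[-8,0,0],"twist":[0,0,0]},{"gripper":16,"travel":[-8,0,0],"twist":[0,0,0]},{"gripper":16,"travel":[-10,0,0],"twist":[0,0,0]},{"gripper":16,"travel":[-10,0,0],"twist":[0,0,0]},{"gripper":16,"travel":[-10,0,0],"twist":[0,0,0]},{"gripper":16,"travel":[-10,0,0],"twist":[0,0,0]},{"gripper":16,"travel":[-10,0,0],"twist":[0,0,0]},{"gripper":16,"travel":[-10,0,0],"twist":[0,0,0]},{"gripper":16,"travel":[-10,0,0],"twist":[0,0,0]},{"gripper":16,"travel":[-10,0,0],"twist":[0,0,0]},{"gripper":16,"travel":[-8,0,0],"twist":[0,0,0]},{"gripper":16,"travel":[0,0,0],"twist":[0,0,0]}]'
python3 -m crank '[{"gripper":16,"travel":[15,0,0],"twist":[0,0,0]},{"gripper":16,"travel":[0,0,-50],"twist":[0,0,0]},{"gripper":16,"travel":[0,0,-50],"twist":[0,0,0]},{"gripper":16,"travel":[0,-50,0],"twist":[0,0,0]},{"gripper":16,"travel":[0,-50,0],"twist":[0,0,0]},{"gripper":16,"travel":[0,-50,0],"twist":[0,0,0]},{"gripper":16,"travel":[0,0,0],"twist":[0,0,0]},{"gripper":16,"travel":[0,0,0],"twist":[0,0,0]}]'
python3 - <<'E'
from h import *
for n in("top","scene"):
    im=save(n,n+"6.png").astype(int); cal=bot.calibration(n); r,g=im[...,0],im[...,1]
    m=((r>g*1.7)&(r>70)).astype(np.uint8)
    for c in cv2.findContours(m,cv2.RETR_EXTERNAL,cv2.CHAIN_APPROX_NONE)[0]:
        if cv2.contourArea(c)<60: continue
        P=np.array([ray(n,u,.016,cal)[:2] for u in c.reshape(-1,2)])*1000
        if abs(P[:,1].mean()+120)<160 and 350<P[:,0].mean()<700: print(n,cv2.minAreaRect(P.astype(np.float32)),c.reshape(-1,2).mean(0))
a=cv2.imread("pics/top6.png")[110:290,250:430];b=cv2.imread("pics/scene6.png")[220:400,180:360]
cv2.imwrite("pics/c6.png",np.hstack([cv2.resize(a,(400,400)),cv2.resize(b,(400,400))]))
E
```

```text
time: 14.88
ee_pos: [0.5752, -0.2063, 0.0054]
tcp_rot: [180.0, -0.1, 2.5]
wrist_force: [-0.1, -0.0, 0.4]
opening: 0.0159
grasp_force: 0.0
time: 16.38
ee_pos: [0.4702, -0.2105, 0.0043]
tcp_rot: [180.0, 0.0, 2.4]
wrist_force: [-0.8, 0.2, -0.7]
opening: 0.0163
grasp_force: 0.0
time: 17.38
ee_pos: [0.4803, -0.0599, 0.1044]
tcp_rot: [180.0, -0.0, 2.5]
wrist_force: [0.0, -1.2, 0.6]
opening: 0.0162
grasp_force: 0.0
top ((439.2674560546875, -212.15390014648438), (43.03059768676758, 45.42927932739258), 0.7738566994667053) [396.67213115 238.78688525]
scene ((596.4594116210938, -19.125324249267578), (38.594722747802734, 43.73886489868164), 1.1343728303909302) [309.79104478 325.55223881]
scene ((438.4239501953125, -212.02537536621094), (44.17911911010742, 42.83525848388672), 2.8714141845703125) [243.11111111 248.76190476]
```

View pics/c6.png

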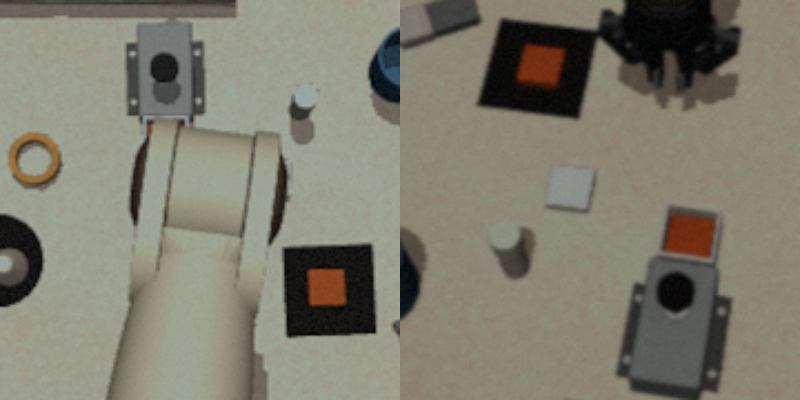

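The block lies well inside the square mat, centred at about (439,-212) mm, while the mat's centre is about (436,-217) mm. The plunger is up and the stack is intact.

```bash
python3 -c "
from workcell import bot
print(bot.job_done())"
```

```text
the job is handed in; nothing more can be done
None
```

I pressed the plunger fully once, pushed the single ejected block until it lay wholly on the square mat, and handed the job in. In the last pictures the plunger was up, the other blocks were still in the magazine, and nothing else in view had moved; `job_done()` returned no verdict.

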